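# Clamp a brace stick under the lever-lifted hold-down flap

### The arm

A 6-joint arm with a two-finger parallel gripper is mounted at the origin on the work surface; the furniture and walls round the work are solid. World frame = base frame: x ahead of the robot, y to its left, z up, the work surface at z = 0. Lengths are in m, angles in degrees, forces in N, time in s.
With the tool pointing down it reaches from about 0.4 to 0.825 m from the base axis. Payload 7 kg.
Tool frame: the origin (TCP) lies between the finger pads; the fingertips stand 14 mm ahead of it and the grasp point (between the pads) lies 5 mm behind it; z points along the fingers, y is the line along which they close (so a half turn about z gives the same grasp; the last joint's range is limited). The gripper opens to 88 mm and grips with 3 to 60 N. Pads are 19 mm wide; open, the fingers measure 130 mm over their backs; the gripper's body (78 mm by 193 mm) begins 47 mm behind the grasp point.
Start: joints at [-50.071, 20.546, 0.682, 0, -70.136, -16.507], TCP at [0.268, -0.619, 0.241] pointing down, gripper open.
Joint ranges: [-176.03, 176.03], [-82.01, 121.73], [-58.28, 71.71], [-173.87, 95.51], [-174.79, -0.11], [-173.66, 173.66]. Speed limits (degrees/s): [136.94, 136.94, 172.46, 180, 180, 180].

### API

Orientations are given as [roll, pitch, yaw] about the fixed x, y, z axes, in that order (R = Rz(yaw) Ry(pitch) Rx(roll)).
In Python, from plant import status, cams, job gives the robot as it stands. The module is installed in compiled form; this text tells all that it offers.
- The arm moves only by the tool step_arm, never from a script. Its arguments are lists of equal length, an entry for each row: "xyz": the shift along the tool's x, y, z each as a share of 20 cm, from -1 to 1, a list of three; "yaw": the turn about the tool's z as a share of 360 degrees, from -1 to 1; "claw": the closure, from -1 (fully open) to 1 (shut). A call has 1 to 20 rows; each row is the pose to reach, as a shift and turn from the pose commanded when the call began, along the tool's axes at that moment, turning the shorter way round; what a row does not reach only later rows make up. A row lasts 1/12 s, in which the tool goes at most 41.7 mm and 7.16 degrees, less where a joint would pass 70% of its speed; a pose out of reach is approached as far as the arm can. A call with a number of a shift or a turn outside -1 to 1 is refused whole. A call with a gripper value outside its range is refused whole. The fingers move at their own pace and stop on an object; "grip_force" is the grip in N (left out, the last holds). Time passes only in rows, so rows that repeat a pose let the fingers close. It gives the time, the measured TCP pose, the force, the opening and the grip force at its end, in the units of the state.
- status.get_state(): the state, without advancing time (a new reading comes with each control period).
- cams.capture(name): name is "scene" or "top" or "wrist"; returns (picture, depth): 480x640x3 uint8, blue, green, red; 480x640 float32, m along the optical axis (not along the pixel's ray), 0 where there is no reading.
- cams.calibration(name): a dict with "mtx" (3x3 intrinsics, pixels), "D" ([k1, k2, p1, p2, k3] as OpenCV has them; the pictures are not rectified), "camera_from_world" (4x4, takes a point from world to camera coordinates); the wrist camera has in their place "T_tool_cam" (4x4, takes a point from camera to tool coordinates, whose origin is the TCP and whose axes are the flange's). Camera axes: x right, y down, z forward; pixel columns grow to the right and rows downward; lengths in m; the calibration is good to about 2 mm. A picture is of the moment at which its call begins: read the wrist's pose just before it. calibration takes no time and is no camera call.
- job.close_job(): hands the job in; it is judged then, once.
The state is a dict: "time_s": time; "joints": joint angles; "qd": joint speeds; "joint_torque": joint torques, N m; "tcp_pos": TCP position; "eef_rot": TCP orientation; "contact_force": force on the tool from outside, world axes, zero at the start; "moment": the same for the moment, N m; "gripper_width": finger opening in m; "gripper_force": force on a finger pad.
Only numpy, scipy, OpenCV 4.12 (cv2) and the standard library are available. Lean on these libraries where they do the work, as an engineer would, in place of code of your own. Each camera call takes 0.05 s, during which the arm holds its last target. There are 200 camera calls.

### The job

Clamp the pine brace stick in the hold-down jig. Press the red end of the long lever right down until the heavy flap stays up on its catch by itself, then push the stick along its channel with your fingertips until its end is home against the stop under the flap, and finally press the yellow catch pad to let the flap down onto the stick. Work the flap only by its lever and catch, slide the stick without lifting it, and leave the pencil on the board and the things lying round the jig where they are.

Things in the scene. Friction and masses are not known exactly. Their poses are not given: they have to be found in the camera images.
- jig: Hold-down jig, fixed to the bench: plywood board 150 x 375 x 15 mm (x -72 to 78, y -200 to 175 mm in its frame) with a heavy flap at its +y end, a lever on its -x side, a catch on its +x side. Origin at the board's underside (8 mm over the bench) under the channel's centre line; y along the channel toward stop and hinge. Channel 31 mm wide between dark strips 6 mm high.
- brace: Pine brace stick, a bar 28 x 190 x 19 mm, about 0.07 kg, loose, flat in the jig's channel, its far end short of the flap. Origin at the centre of its underside, 23 mm above the bench; y along its length toward the stop, ends at y = +-95 mm. Home when its +y end touches the stop (origin 95 mm before the stop's face); its other end then still stands 85 mm or more out of the flap.
- stop: Aluminium length stop, 27 x 18 x 20 mm, clamped fast in the channel under the flap; its place along the channel differs from start to start. Origin at the foot of its working face (which looks to -y, at the stick), on the board's top; y along the channel, away from the stick.
- lever (a joint): Angle of the long lever (rad): 0 at rest, long end up; grows as the red paddle is pressed down; 0.365 at the bottom stop. Pivot along the jig's x axis at jig (-50, 0, 50) mm. Its nose lies under a pin of the flap. The catch snaps in near the bottom (about 0.33). Pressing takes 5 to 15 N. It stays down while the flap is on its catch and comes up when the flap falls.
- lever_paddle (a point): Centre of the top of the red paddle at the long end of the lever (30 mm wide, 50 mm long); moves with it. Starts 111 mm above the bench at jig (-50, -173) mm and sinks about 65 mm on an arc of 181 mm radius round the pivot, shifting up to 9 mm toward -y of the jig.
- flap (a joint): Angle of the flap (rad): 0 closed, grows as it rises, 0.44 at most. On the catch about 0.35; resting on the stick about 0.12. Damped: it sinks in about a second when released.
- flap_plate: Heavy steel flap (2 kg, 68 mm wide) with a green iron weight and a cork-soled foot that comes down on the stick. Origin on its hinge axis at jig (0, 140, 56) mm; reaches from there to jig y = 27 mm. Up on its catch it stays below 135 mm above the bench. Closed, its foot hangs 7 mm above the board and blocks the channel.
- catch (a joint): Angle of the spring catch (rad): 0 hooked; grows as the yellow pad is pressed, at most 0.35. Pressing it lets the flap go at 0.1 to 0.2, at 3 to 8 N on the pad. While the flap lies on the stick its pin keeps the catch leaning back at about 0.2.
- catch_pad (a point): Centre of the top of the yellow thumb pad of the catch (26 x 28 mm), about 77 mm above the bench at jig (58, -6) mm; it goes down about 26 mm at most when pressed.
- dye_bottle: Small brown dropper bottle, 33 mm across, 102 mm high, standing loose beside the jig. Origin at its foot. Leave alone.
- pencil: Red pencil, 139 mm long, 7 mm thick, lying loose on the jig's board between the channel and the board's +x edge. Origin at its middle, on the board. Leave alone.
- spring_clamp: Orange spring clamp lying on its side, 60 x 130 x 20 mm. Origin at its middle on the bench. Leave alone.
- fret_hammer: Fretting hammer with a wooden handle, 260 mm long, 25 mm high, lying at the right edge of the bench. Origin at its middle on the bench. Leave alone.

How it is judged (in metres and radians):
On the way, in this order (a step that is already met when the one before it is completed fails the run):
1. the flap stays up on its catch with the robot clear of it (value of joint flap above 0.33 rad and contact force between the fingers and anything else below 0.3 N), for 0.2 s.
2. the stick is home against the stop while the flap is still up (value of joint flap above 0.33 rad and y of brace in the frame of stop above -0.099 m), for 0.2 s.
At the end, for the whole second after the job is handed in: The stick lies flat in the channel with its end within 4 mm of the stop, and the flap rests on it with its weight (flap angle 0.08 to 0.16 rad, more than 3 N on the stick), all at rest (y of brace in the frame of stop above -0.099 m and x of brace in the frame of jig between -0.006 and 0.006 m and z of brace in the frame of jig below 0.018 m and angle between brace's own z axis and vertical below 0.05 rad and value of joint flap between 0.08 and 0.16 rad and contact force between flap_plate and brace above 3 N and linear speed of brace below 0.02 m/s); the robot touches nothing.
It fails at once if the stick is lifted off the board (more than 10 mm) (z of brace in the frame of jig above 0.025 m).
It fails at once if the fingers push or lift the flap itself (contact force between the fingers and flap_plate above 1 N).
It fails at once if the pencil or a thing lying round the jig is moved more than 15 mm (distance of any of dye_bottle, pencil, spring_clamp, fret_hammer from where it was at the start of the episode above 0.015 m).
It also fails if it takes over 48 s, if anything falls off the work surface, if the arm or the gripper's body presses on something with over 40 N, if the wrist force passes 120 N, or if a joint passes its speed limit or range.

## Working session

There is one attempt and no reset: what is moved stays moved. The work goes in short steps, Python scripts to look and compute and a tool call to move; the robot and the scene stay as the last step left them, time stands still between calls to the robot, and variables do not carry over. Pictures are saved under pics/ and viewed, at most 10 in all, crops included, and the job is handed in when it is done.

Besides the shell and the picture viewer there is one more tool, called as name(argument=value, ...), one argument or row to a line, values as JSON. step_arm: Moves the arm, as the interface text tells. Shift numbers are shares of 20 cm and turn numbers shares of 360 degrees, none past 1 either way. Its arguments: {"type":"object","properties":{"xyz":{"type":"array"},"yaw":{"type":"array"},"claw":{"type":"array"},"grip_force":{"type":"number"}},"required":["xyz","yaw","claw"]}

```bash
mkdir -p pics; python3 - <<'E'
from plant import status,cams
import cv2,numpy as np
s=status.get_state();print(s)
for n in("scene","top"):
    p,d=cams.capture(n);cv2.imwrite(f"pics/{n}0.png",p);np.save(f"{n}0.npy",d)
    c=cams.calibration(n);print(n,c)
print(cams.calibration("wrist"))
E
```

```text
{'time_s': 0.0, 'joints': array([-5.00706580e+01,  2.05913214e+01,  6.34562343e-01, -1.81465380e-02,
       -7.01369379e+01, -1.65092649e+01]), 'qd': array([-0.05556537,  0.02576318, -0.02911973, -0.02804404,  0.04032949,
       -0.05128942]), 'joint_torque': array([ 1.91359875e-03, -5.82714272e+01,  2.93061680e+01,  6.99740097e+00,
        6.91430309e-03, -1.99353390e-04]), 'tcp_pos': array([ 0.26810114, -0.61897015,  0.23963616]), 'eef_rot': array([ 1.79905318e+02, -1.02724926e-02, -1.56586094e+02]), 'contact_force': array([ 0.11844451, -1.26218346, -0.79042526]), 'moment': array([-0.07419447,  0.03711208,  0.03062991]), 'gripper_force': 0.0, 'gripper_width': 0.08771609332467556}
scene {'mtx': array([[557.39544086,   0.        , 319.90384056],
       [  0.        , 557.39544086, 240.60352048],
       [  0.        ,   0.        ,   1.        ]]), 'D': array([-0.07420731,  0.        ,  0.        ,  0.        ,  0.        ]), 'camera_from_world': array([[ 0.70556474, -0.70844599,  0.01681295, -0.3578403 ],
       [-0.34297171, -0.36214621, -0.86672979,  0.20515193],
       [ 0.62012  
[... 511 characters left out ...]
-0.00844346, -0.99448572,  1.17407351],
       [ 0.        ,  0.        ,  0.        ,  1.        ]])}
{'mtx': array([[402.11708939,   0.        , 320.94121388],
       [  0.        , 402.11708939, 237.29896219],
       [  0.        ,   0.        ,   1.        ]]), 'D': array([-0.02207623,  0.        ,  0.        ,  0.        ,  0.        ]), 'T_tool_cam': array([[-1.18636137e-03, -9.57804097e-01, -2.87419388e-01,
         7.74874519e-02],
       [ 9.99999288e-01, -1.09984855e-03, -4.62463846e-04,
         2.96605334e-04],
       [ 1.26831969e-04, -2.87419732e-01,  9.57804720e-01,
        -1.44201726e-01],
       [ 0.00000000e+00,  0.00000000e+00,  0.00000000e+00,
         1.00000000e+00]])}
```

View pics/top0.png

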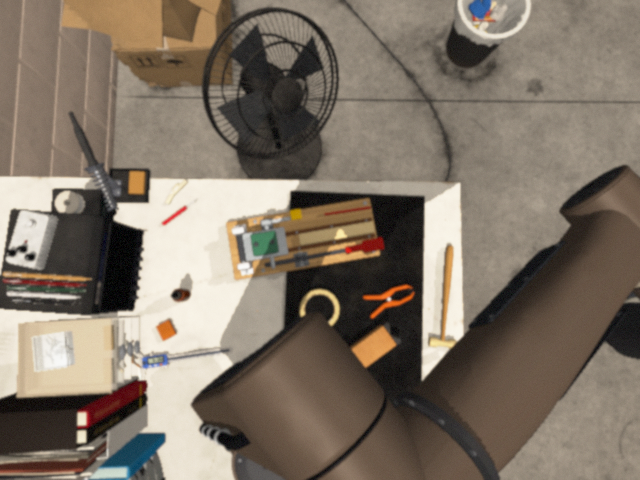

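View pics/scene0.png

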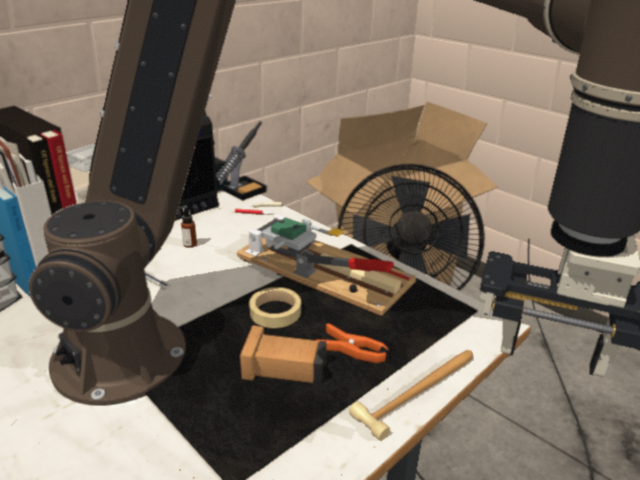

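The top view shows the jig with its hinge end at the left (~px 250,245), the red paddle at ~(370,245) and the yellow pad at ~(296,214). The scene view confirms this layout, with the lever on the robot's side.

```bash
cat > h.py <<'E'
import numpy as np,cv2
from plant import status,cams
from scipy.spatial.transform import Rotation as R
def campose(n,s=None):
    c=cams.calibration(n)
    if n!="wrist": T=np.linalg.inv(c["camera_from_world"])
    else:
        W=np.eye(4);W[:3,:3]=R.from_euler("xyz",s["eef_rot"],degrees=True).as_matrix();W[:3,3]=s["tcp_pos"];T=W@c["T_tool_cam"]
    return c,T
def cast(n,uv,z,s=None):
    c,T=campose(n,s)
    p=cv2.undistortPoints(np.array(uv,float).reshape(-1,1,2),c["mtx"],c["D"]).reshape(-1,2)
    d=np.c_[p,np.ones(len(p))]@T[:3,:3].T;o=T[:3,3]
    return o+d*((z-o[2])/d[:,2])[:,None]
def pix(n,P,s=None):
    c,T=campose(n,s);V=np.linalg.inv(T)
    return cv2.projectPoints(np.array(P,float).reshape(-1,3),cv2.Rodrigues(V[:3,:3])[0],V[:3,3],c["mtx"],c["D"])[0].reshape(-1,2)
def mask(p,lo,hi):
    return cv2.inRange(cv2.cvtColor(p,cv2.COLOR_BGR2HSV),lo,hi)
def blobs(m,amin=20):
    n,l,st,ce=cv2.connectedComponentsWithStats(m)
    return [(st[i].tolist(),ce[i].round(1).tolist()) for i in range(1,n) if st[i,4]>=amin]
E
python3 - <<'E'
from h import *
p=cv2.imread("pics/top0.png")
x0,y0=215,185
c=p[y0:290,x0:395]
cv2.imwrite("pics/c0.png",cv2.resize(c,None,fx=4.4,fy=4.4,interpolation=cv2.INTER_CUBIC))
m=np.zeros(p.shape[:2],np.uint8);m[y0:290,x0:395]=255
print("red",blobs(mask(p,(0,170,90),(6,255,255))&m))
print("red2",blobs(mask(p,(172,150,90),(180,255,255))&m))
print("yel",blobs(mask(p,(22,170,120),(32,255,255))&m,8))
E
```

```text
red [([343, 209, 16, 3, 20], [350.9, 210.0]), ([345, 237, 39, 16, 316], [367.2, 245.5])]
red2 []
yel [([290, 209, 11, 11, 97], [295.3, 213.8])]
```

View pics/c0.png

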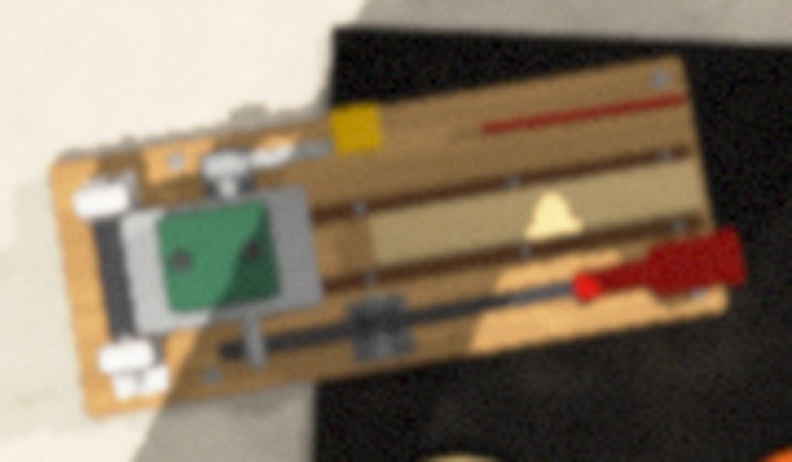

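The crop shows the board corners at (50,163), (683,57), (728,312) and (90,415). The stick's far end is at ~(372,240), the paddle centre at ~(698,262) and the yellow pad at ~(357,128).

```bash
cat >> h.py <<'E'
def fit(J,Wd):
    J=np.array(J,float);Wd=np.array(Wd)[:,:2];a=J-J.mean(0);b=Wd-Wd.mean(0)
    th=np.arctan2((a[:,0]*b[:,1]-a[:,1]*b[:,0]).sum(),(a*b).sum())
    r=np.array([[np.cos(th),-np.sin(th)],[np.sin(th),np.cos(th)]])
    t=Wd.mean(0)-r@J.mean(0);return th,r,t,Wd-(J@r.T+t)
E
python3 - <<'E'
from h import *
f=lambda c:np.array(c)/4.4+[214.6,184.6]
C=cast("top",f([(50,163),(683,57),(728,312),(90,415)]),.023)
J=[(.078,.175),(.078,-.2),(-.072,-.2),(-.072,.175)]
th,r,t,e=fit(J,C);print(np.degrees(th),t,e.round(4))
inv=lambda P:((P[:,:2]-t)@r).round(4)
print("pad",inv(cast("top",f([(357,128)]),.077)),"paddle",inv(cast("top",f([(698,262)]),.111)))
print("stick far,near",inv(cast("top",f([(372,240),(702,190)]),.042)),"flap front",inv(cast("top",f([(313,245)]),.064)))
print("pencil",inv(cast("top",f([(483,129),(686,99)]),.03)))
W=lambda x,y:(r@[x,y]+t).round(4)
for k in [(-.05,-.173),(-.05,-.18),(.058,-.006),(0,-.2),(0,.03)]:print(k,W(*k))
E
```

```text
9.984055158323436 [ 0.45398915 -0.04522916] [[-0.0008 -0.0004]
 [ 0.0006  0.0008]
 [-0.0011  0.0011]
 [ 0.0013 -0.0016]]
pad [[ 0.0594 -0.0051]] paddle [[-0.048  -0.1747]]
stick far,near [[ 0.     -0.0027]
 [-0.0025 -0.1937]] flap front [[0.0002 0.0299]]
pencil [[ 0.0547 -0.0763]
 [ 0.0528 -0.1956]]
(-0.05, -0.173) [ 0.4347 -0.2243]
(-0.05, -0.18) [ 0.436  -0.2312]
(0.058, -0.006) [ 0.5122 -0.0411]
(0, -0.2) [ 0.4887 -0.2422]
(0, 0.03) [ 0.4488 -0.0157]
```

step_arm(
  xyz=[
    [-0.77,0.73,0],
    [-0.77,0.73,0],
    [-0.77,0.73,0],
    [-0.77,0.73,0],
    [-0.77,0.73,0],
    [-0.77,0.73,0],
    [-0.77,0.73,0],
    [-0.77,0.73,0],
    [-0.77,0.73,0],
    [-0.77,0.73,0],
    [-0.77,0.73,0],
    [-0.77,0.73,0],
    [-0.77,0.73,0],
  ],
  yaw=[-0.213,-0.213,-0.213,-0.213,-0.213,-0.213,-0.213,-0.213,-0.213,-0.213,-0.213,-0.213,-0.213],
  claw=[1,1,1,1,1,1,1,1,1,1,1,1,1],
)

```text
time_s: 1.18
tcp_pos: [0.3514, -0.424, 0.2403]
eef_rot: [180.0, 0.0, -80.1]
contact_force: [-0.4, 0.9, 0.1]
gripper_width: 0.0065
gripper_force: 0.0
```

step_arm(
  xyz=[
    [-0.89,-0.58,0],
    [-0.89,-0.58,0],
    [-0.89,-0.58,0],
    [-0.89,-0.58,0],
    [-0.89,-0.58,0],
    [-0.89,-0.58,0],
    [-0.89,-0.58,0],
    [-0.89,-0.58,0.2],
    [-0.89,-0.58,0.4],
    [-0.89,-0.58,0.45],
    [-0.89,-0.58,0.45],
    [-0.89,-0.58,0.45],
  ],
  yaw=[0,0,0,0,0,0,0,0,0,0,0,0],
  claw=[1,1,1,1,1,1,1,1,1,1,1,1],
)

```text
time_s: 2.18
tcp_pos: [0.4347, -0.2296, 0.1513]
eef_rot: [179.9, -0.0, -80.0]
contact_force: [0.6, -0.3, 0.4]
gripper_width: 0.0004
gripper_force: 0.0
```

```bash
python3 - <<'E'
from h import *
s=status.get_state();print(s["tcp_pos"],s["eef_rot"],s["gripper_width"])
p,d=cams.capture("wrist");cv2.imwrite("pics/w1.png",p)
E
```

```text
[ 0.43470197 -0.22957285  0.15132565] [ 1.79942047e+02 -3.33443032e-02 -7.99770550e+01] 0.00040589240956233845
```

View pics/w1.png

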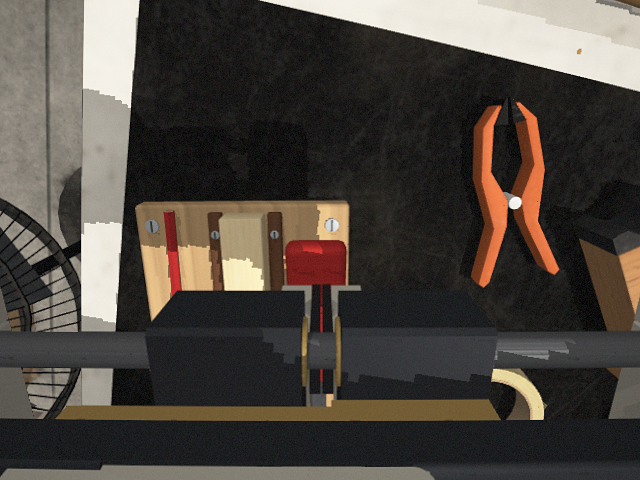

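The paddle (px 286–346, row 240–285) lies centred under the closed fingers. The stick's near end is at (242,212). Next I press.

step_arm(
  xyz=[
    [0,0,0.08],
    [0,0,0.13],
    [0,0,0.16],
    [0,0,0.19],
    [0,0,0.22],
    [0,0,0.25],
    [0,0,0.28],
    [0.01,0,0.31],
    [0.01,0,0.34],
    [0.02,0,0.37],
    [0.02,0,0.39],
    [0.02,0,0.41],
    [0.02,0,0.41],
    [0.02,0,0.41],
  ],
  yaw=[0,0,0,0,0,0,0,0,0,0,0,0,0,0],
  claw=[1,1,1,1,1,1,1,1,1,1,1,1,1,1],
)

```text
time_s: 3.4
tcp_pos: [0.4377, -0.233, 0.0703]
eef_rot: [-179.8, -0.1, -79.9]
contact_force: [2.0, 0.3, 3.6]
gripper_width: 0.0007
gripper_force: 2.4
```

step_arm(
  xyz=[
    [0,0,0.015],
    [0,0,0.03],
    [0,0,0.04],
    [0,0,0.05],
    [0,0,0.055],
    [0,0,0.055],
  ],
  yaw=[0,0,0,0,0,0],
  claw=[1,1,1,1,1,1],
)

```text
time_s: 3.9
tcp_pos: [0.4377, -0.2327, 0.0599]
eef_rot: [-179.8, -0.1, -79.9]
contact_force: [-0.9, 4.7, 13.1]
gripper_width: 0.0006
gripper_force: 6.3
```

step_arm(
  xyz=[
    [0,0,0.008],
    [0,0,0.012],
    [0,0,0.012],
  ],
  yaw=[0,0,0],
  claw=[1,1,1],
)

```text
time_s: 4.15
tcp_pos: [0.4379, -0.2327, 0.0593]
eef_rot: [-179.7, -0.1, -79.8]
contact_force: [-6.8, 10.9, 36.1]
gripper_width: 0.0002
gripper_force: 17.3
```

Bottom stop reached. Lift off and check that the flap stays up.

step_arm(
  xyz=[
    [0,0,-0.05],
    [0,0,-0.15],
    [0,0,-0.3],
    [0,0,-0.45],
    [0,0,-0.45],
    [0,0,-0.45],
    [0,0,-0.45],
  ],
  yaw=[0,0,0,0,0,0,0],
  claw=[1,1,1,1,1,1,1],
)

```text
time_s: 4.73
tcp_pos: [0.4353, -0.2326, 0.1457]
eef_rot: [-179.9, -0.0, -79.9]
contact_force: [0.1, -0.2, 0.3]
gripper_width: 0.0006
gripper_force: 0.0
```

```bash
python3 - <<'E'
from h import *
s=status.get_state();print(s["tcp_pos"],s["contact_force"])
p,d=cams.capture("scene");cv2.imwrite("pics/s2.png",cv2.resize(p[190:330,220:430],None,fx=3.6,fy=3.6,interpolation=cv2.INTER_CUBIC))
E
```

```text
[ 0.43533247 -0.23257696  0.14567536] [ 0.07723418 -0.24555303  0.2710431 ]
```

View pics/s2.png

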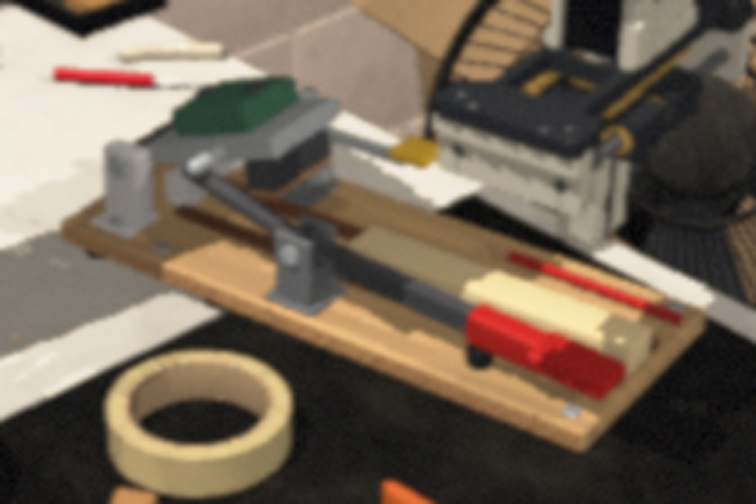

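The flap is up on its catch with the paddle down and clear. Next I move behind the stick's end and go down.

step_arm(
  xyz=[
    [0.168,-0.255,0],
    [0.168,-0.255,0],
    [0.168,-0.255,0],
    [0.168,-0.255,0.15],
    [0.168,-0.255,0.3],
    [0.168,-0.255,0.4],
    [0.168,-0.255,0.49],
    [0.168,-0.255,0.49],
    [0.168,-0.255,0.49],
  ],
  yaw=[0,0,0,0,0,0,0,0,0],
  claw=[1,1,1,1,1,1,1,1,1],
)

```text
time_s: 5.53
tcp_pos: [0.49, -0.2565, 0.0458]
eef_rot: [179.8, 0.1, -79.9]
contact_force: [0.6, -0.1, 0.5]
gripper_width: 0.0004
gripper_force: 0.0
```

```bash
python3 - <<'E'
from h import *
s=status.get_state();print(s["tcp_pos"],s["contact_force"])
p,d=cams.capture("wrist");cv2.imwrite("pics/w3.png",p)
E
```

```text
[ 0.4900268  -0.25651122  0.04581888] [ 0.60796132 -0.1435095   0.50295753]
```

View pics/w3.png

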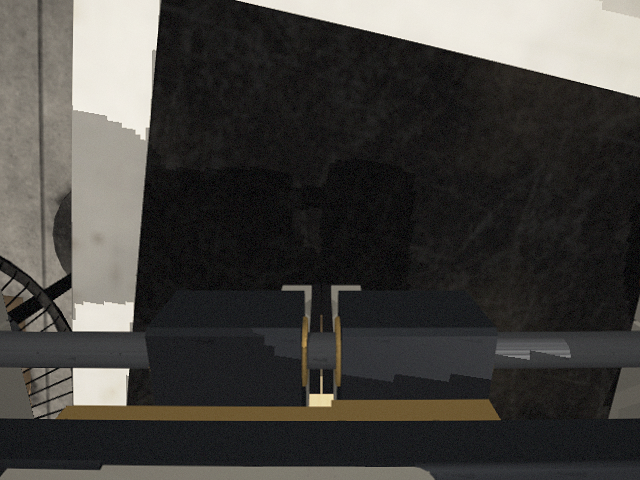

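The wrist view shows only the mat and the fingers (tips at ~(320,300)). The board edge is hidden under the gripper, as expected behind the stick. Push along −x of the tool.

step_arm(
  xyz=[
    [-0.03,0,-0.006],
    [-0.06,0,-0.006],
    [-0.09,0,-0.006],
    [-0.12,0,-0.006],
    [-0.15,0,-0.006],
    [-0.18,0,-0.006],
    [-0.21,0,-0.006],
    [-0.24,0,-0.006],
    [-0.27,0,-0.006],
    [-0.3,0,-0.006],
  ],
  yaw=[0,0,0,0,0,0,0,0,0,0],
  claw=[1,1,1,1,1,1,1,1,1,1],
)

```text
time_s: 6.42
tcp_pos: [0.4807, -0.197, 0.0484]
eef_rot: [180.0, -0.0, -79.9]
contact_force: [0.5, -1.9, 1.7]
gripper_width: 0.0005
gripper_force: 0.7
```

step_arm(
  xyz=[
    [-0.025,0,0],
    [-0.05,0,0],
    [-0.075,0,0],
    [-0.1,0,0],
    [-0.125,0,0],
    [-0.15,0,0],
    [-0.175,0,0],
    [-0.2,0,0],
  ],
  yaw=[0,0,0,0,0,0,0,0],
  claw=[1,1,1,1,1,1,1,1],
)

```text
time_s: 7.08
tcp_pos: [0.4737, -0.1577, 0.0483]
eef_rot: [180.0, 0.0, -79.9]
contact_force: [0.3, -1.4, 1.2]
gripper_width: 0.0006
gripper_force: 0.6
```

step_arm(
  xyz=[
    [-0.015,0,0],
    [-0.03,0,0],
    [-0.045,0,0],
    [-0.06,0,0],
    [-0.075,0,0],
    [-0.09,0,0],
  ],
  yaw=[0,0,0,0,0,0],
  claw=[1,1,1,1,1,1],
)

```text
time_s: 7.58
tcp_pos: [0.4705, -0.1403, 0.0483]
eef_rot: [180.0, 0.0, -79.9]
contact_force: [0.6, -1.0, 0.1]
gripper_width: 0.0002
gripper_force: 0.5
```

step_arm(
  xyz=[
    [-0.015,0,0],
    [-0.03,0,0],
    [-0.045,0,0],
    [-0.06,0,0],
    [-0.06,0,0],
  ],
  yaw=[0,0,0,0,0],
  claw=[1,1,1,1,1],
)

```text
time_s: 8.0
tcp_pos: [0.4683, -0.1282, 0.0483]
eef_rot: [180.0, 0.0, -79.9]
contact_force: [-0.3, -0.2, -0.3]
gripper_width: 0.0005
gripper_force: 0.0
```

step_arm(
  xyz=[
    [-0.015,0,0],
    [-0.03,0,0],
    [-0.04,0,0],
    [-0.05,0,0],
  ],
  yaw=[0,0,0,0],
  claw=[1,1,1,1],
)

```text
time_s: 8.33
tcp_pos: [0.469, -0.1235, 0.05]
eef_rot: [-179.9, -0.4, -79.7]
contact_force: [9.5, -59.5, 0.7]
gripper_width: 0.0004
gripper_force: 30.5
```

Force of 59 N: the stick is at the stop. Back off and look.

step_arm(
  xyz=[
    [0.02,0,0],
    [0.04,0,0],
    [0.1,0,0],
    [0.2,0,0],
    [0.35,0,0],
    [0.35,0,-0.2],
    [0.35,0,-0.4],
    [0.35,0,-0.6],
    [0.35,0,-0.6],
    [0.35,0,-0.6],
  ],
  yaw=[0,0,0,0,0,0,0,0,0,0],
  claw=[1,1,1,1,1,1,1,1,1,1],
)

```text
time_s: 9.17
tcp_pos: [0.4806, -0.1876, 0.1708]
eef_rot: [-179.7, -0.0, -79.9]
contact_force: [-0.1, 0.9, -0.6]
gripper_width: 0.0002
gripper_force: 0.0
```

```bash
python3 - <<'E'
from h import *
s=status.get_state();print(s["tcp_pos"],s["contact_force"])
p,d=cams.capture("scene");a=cv2.resize(p[190:330,220:430],None,fx=2.8,fy=2.8,interpolation=cv2.INTER_CUBIC)
p,d=cams.capture("wrist");b=cv2.resize(p[:200],(588,184));
o=np.zeros((392+184,588,3),np.uint8);o[:392,:588]=a;o[392:]=b
cv2.imwrite("pics/s4.png",o);cv2.imwrite("pics/w4.png",p)
E
```

```text
[ 0.48056007 -0.18762031  0.17082977] [-0.11289653  0.85594794 -0.61187976]
```

View pics/s4.png

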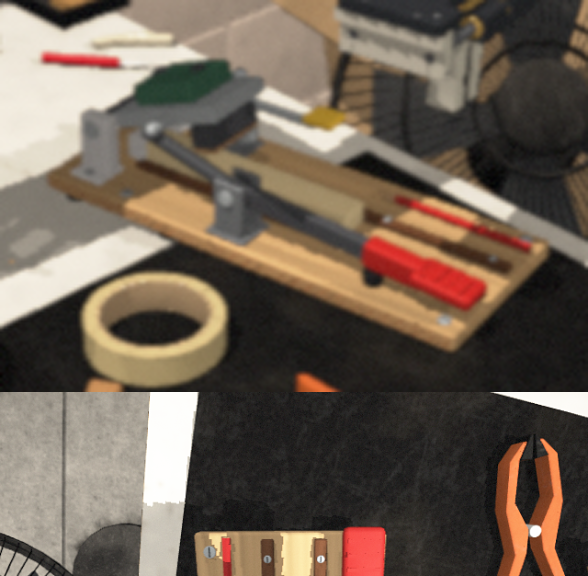

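The stick's near end is at crop ~(365,205) and the flap is still up. I check that against the contact reading and work out the move to the pad.

```bash
python3 - <<'E'
from h import *
th=np.radians(9.984);r=np.array([[np.cos(th),-np.sin(th)],[np.sin(th),np.cos(th)]]);t=np.array([.45399,-.04523])
W=lambda x,y,z:[*(r@[x,y]+t),z]
for y in(-.075,-.07,-.065):
  print(y,((pix("scene",[W(.014,y,.042),W(-.014,y,.042),W(-.014,y,.023)])-[219.7,189.7])*2.8).round(0).tolist())
s=status.get_state()
M=R.from_euler("xyz",s["eef_rot"],degrees=True).as_matrix()
g=np.array(W(.058,-.008,.077));print(g)
print((M.T@(g+[0,0,.06]-s["tcp_pos"]))/.2)
E
```

```text
-0.075 [[366.0, 203.0], [346.0, 219.0], [345.0, 241.0]]
-0.07 [[360.0, 201.0], [340.0, 217.0], [339.0, 239.0]]
-0.065 [[355.0, 199.0], [335.0, 215.0], [334.0, 236.0]]
[ 0.51249865 -0.04305321  0.077     ]
[-0.68057463 -0.29350387  0.15523662]
```

```bash
python3 - <<'E'
import cv2
p=cv2.imread("pics/s4.png")[170:250,310:410]
cv2.imwrite("pics/c4.png",cv2.resize(p,None,fx=6,fy=6))
E
```

```text
(no output)
```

View pics/c4.png

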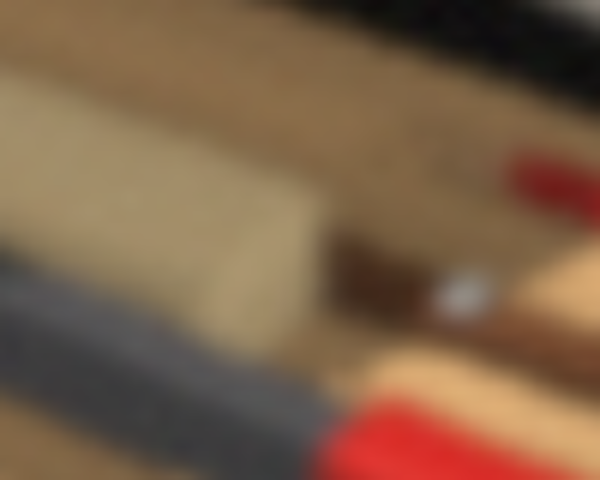

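The corner at crop (364,202) puts the stick's near end at about −72 mm, which agrees with the contact reading. Next I go above the outer half of the yellow pad so the gripper body stays clear of the flap.

step_arm(
  xyz=[
    [-0.13,-0.06,0],
    [-0.26,-0.12,0],
    [-0.4,-0.18,0],
    [-0.54,-0.25,0],
    [-0.63,-0.293,0],
    [-0.63,-0.293,0],
    [-0.63,-0.293,0.15],
    [-0.63,-0.293,0.3],
    [-0.63,-0.293,0.37],
    [-0.63,-0.293,0.37],
  ],
  yaw=[0,0,0,0,0,0,0,0,0,0],
  claw=[1,1,1,1,1,1,1,1,1,1],
)

```text
time_s: 10.1
tcp_pos: [0.5114, -0.0541, 0.09]
eef_rot: [179.5, -0.0, -79.9]
contact_force: [-0.8, -0.5, 0.7]
gripper_width: 0.0003
gripper_force: 0.0
```

step_arm(
  xyz=[
    [0,0,0.015],
    [0,0,0.03],
    [0,0,0.045],
    [0,0,0.055],
    [0,0,0.055],
  ],
  yaw=[0,0,0,0,0],
  claw=[1,1,1,1,1],
)

```text
time_s: 10.52
tcp_pos: [0.515, -0.0533, 0.0837]
eef_rot: [-179.9, 0.0, -79.9]
contact_force: [-0.6, 0.4, 0.2]
gripper_width: 0.0006
gripper_force: 0.0
```

step_arm(
  xyz=[
    [0,0,0.01],
    [0,0,0.02],
    [0,0,0.03],
    [0,0,0.03],
  ],
  yaw=[0,0,0,0],
  claw=[1,1,1,1],
)

```text
time_s: 10.85
tcp_pos: [0.5144, -0.0533, 0.0769]
eef_rot: [180.0, 0.0, -79.9]
contact_force: [0.2, 0.4, 0.0]
gripper_width: 0.0005
gripper_force: 0.0
```

```bash
python3 - <<'E'
from h import *
p,d=cams.capture("scene");a=cv2.resize(p[190:330,220:430],None,fx=3.6,fy=3.6,interpolation=cv2.INTER_CUBIC)
cv2.imwrite("pics/s5.png",a)
E
```

```text
(no output)
```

View pics/s5.png

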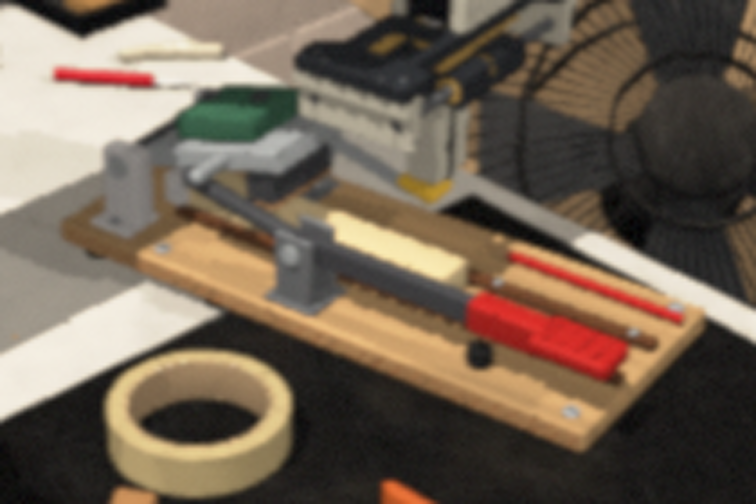

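The flap is on its way down: the paddle is rising and the finger holds the pad at (430,188). Let it sink, then retreat.

step_arm(
  xyz=[
    [0,0,0],
    [0,0,0],
    [0,0,0],
    [0,0,0],
    [0,0,0],
    [0,0,0],
    [0,0,0],
    [0,0,0],
    [0,0,0],
    [0,0,0],
    [0,0,0],
    [0,0,0],
    [0,0,-0.1],
    [0,0,-0.25],
    [0,0,-0.4],
    [0,0,-0.6],
    [0,0,-0.7],
    [0,0,-0.7],
    [0,0,-0.7],
    [0,0,-0.7],
  ],
  yaw=[0,0,0,0,0,0,0,0,0,0,0,0,0,0,0,0,0,0,0,0],
  claw=[1,1,1,1,1,1,1,1,1,1,1,1,1,1,1,1,1,1,1,1],
)

```text
time_s: 12.57
tcp_pos: [0.5141, -0.0534, 0.2168]
eef_rot: [180.0, 0.0, -79.9]
contact_force: [-0.8, -0.2, -0.3]
gripper_width: 0.0006
gripper_force: 0.0
```

```bash
python3 - <<'E'
from h import *
p,d=cams.capture("scene");a=cv2.resize(p[190:330,220:430],None,fx=3.6,fy=3.6,interpolation=cv2.INTER_CUBIC)
cv2.imwrite("pics/s6.png",a)
# paddle height vs lever angle: predicted paddle-centre pixels in crop
th=np.radians(9.984);r=np.array([[np.cos(th),-np.sin(th)],[np.sin(th),np.cos(th)]]);t=np.array([.45399,-.04523])
for q in(0,.1,.15,.2,.3):
    a=.297-q;P=[*(r@[-.05,-.181*np.cos(a)]+t),.058+.181*np.sin(a)]
    print(q,((pix("scene",[P])-[219.6,189.6])*3.6).round(0).tolist())
for y in(-.077,-.073,-.07):print(y,((pix("scene",[[*(r@[.014,y]+t),.042]])-[219.6,189.6])*3.6).round(0))
E
```

```text
0 [[570.0, 262.0]]
0.1 [[575.0, 293.0]]
0.15 [[576.0, 308.0]]
0.2 [[577.0, 322.0]]
0.3 [[576.0, 351.0]]
-0.077 [[474. 263.]]
-0.073 [[468. 261.]]
-0.07 [[464. 259.]]
```

View pics/s6.png

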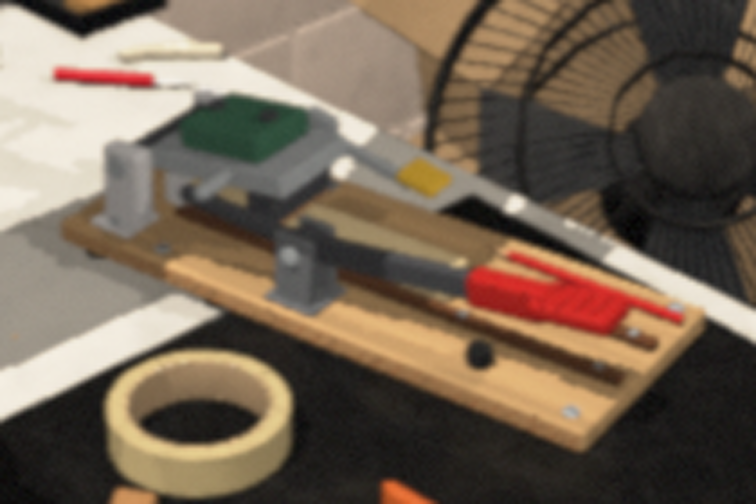

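The flap now rests on the stick. The paddle at ~(580,300) gives a lever angle of about 0.13, the pad leans back, the stick's end corner at ~(466,260) has not moved, and the arm is clear.

step_arm(
  xyz=[
    [0,0,0],
    [0,0,0],
    [0,0,0],
    [0,0,0],
    [0,0,0],
    [0,0,0],
    [0,0,0],
    [0,0,0],
  ],
  yaw=[0,0,0,0,0,0,0,0],
  claw=[1,1,1,1,1,1,1,1],
)

```text
time_s: 13.28
tcp_pos: [0.5147, -0.0534, 0.2174]
eef_rot: [-180.0, 0.0, -79.9]
contact_force: [-0.2, -0.3, 0.3]
gripper_width: 0.0003
gripper_force: 0.0
```

```bash
python3 -c "
from plant import job;print(job.close_job())"
```

```text
the job is handed in; nothing more can be done
None
```

I handed the job in at about 13 s with the stick pushed against its stop and the flap resting on it. The hand-in returned no verdict, so this rests on the force readings and camera pictures.

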